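# Couple the shaker's drive rod to its crank ball and latch it

## Task

The dish tray of the little white bench shaker is uncoupled: its drive rod is tilted up and the tray has been slid back. Slide the tray along its rails until the blue socket on the rod's end will meet the steel ball on the crank, lower the rod until the socket sits fully down on the ball, and only then press the red latch lever down flat along the rod to lock it. Leave the other things on the desk where they are.

Things in the scene. Friction and masses are not known exactly. Their poses are not given: they have to be found in the camera images.
- shaker: White shaker housing, 112 x 216 x 45 mm high, fixed to the desk. Origin: centre of its underside, at desk level; z up. Its y axis runs along the rails from the dish tray towards the crank; its x axis points to the back, away from the black control panel. Tray, rod and lever all move in the upright plane x = 0 of this frame.
- crank_ball (a point): Centre of the steel ball, 20 mm in diameter, on a neck 9 mm thick on the crank disc; it does not move. It lies 68 mm along y and 80 mm up from the shaker's origin.
- tray (a joint): Slide of the tray (m, along the shaker's +y, towards the ball): 0 where the lowered socket sits on the ball; starts 20 to 42 mm short (negative). Range -0.050 to 0.035. Moves at 3 to 5 N and stays where it is left. The socket's flared mouth finds the ball if the tray is within about 6 mm of 0.
- tray_push (a point): Middle of the outer face of the tray's end wall away from the crank: an upright aluminium wall 92 mm wide whose foot is 56 mm and top 80 mm above the desk, with nothing in front of it. Push it along the shaker's +y. The tray carries two glass dishes clipped in a stack, top 95 mm above the desk.
- rod (a joint): Hinge of the drive rod (rad): 0 level, with the socket on the ball; grows as it tilts up; starts 0.60 to 0.90. The pivot is on the tray, 85 mm from the socket_seat and 80 mm above the desk, its axis along the shaker's x. Friction holds the rod at any angle; 1 to 3 N at the socket moves it.
- socket_seat (a point): Point inside the blue socket block (32 mm square, roof 16 mm above and flared open mouth 10 mm below this point, measured in the rod's frame) that meets the ball's centre when the socket is fully down.
- socket_top (a point): Top of the low round boss, 24 mm wide, on the socket's roof, 20 mm above socket_seat (in the rod's frame): a place to push the rod down. The lever's pivot pin is 21 mm behind it, towards the tray.
- lever (a joint): Red latch lever on top of the rod (rad): 0 pressed flat along the rod (latched, its jaw under the ball), grows as it stands up; starts 0.85 to 1.03 (open). Stays where it is left; needs 7 to 12 N at the pad. If the socket stands more than 4 mm off the ball the jaw strikes the ball and the lever will not go flat.
- lever_pad (a point): Point on the upper face of the lever's 22 mm wide handle, to be pressed. The lever's pivot is 21 mm from socket_seat towards the tray and 2 mm above it (rod's frame); flat, the pad is 42 mm further towards the tray and 17 mm above the pivot; the handle ends 22 mm beyond the pad.
- stopper: Black rubber stopper, 26 mm wide and 27 mm high, stands loose behind the tube rack. Leave alone.
- rubber_bulb: Red rubber pipette bulb, 86 x 43 mm, lies loose in front of the microscope. Leave alone.
- dropper_bottle: Brown dropper bottle, 30 mm wide and 97 mm high, stands loose in front of the microscope. Leave alone.
- tweezers: Steel tweezers, 119 mm long, lie loose in front of the tube rack. Leave alone.
- spare_dish: Glass dish, 64 mm wide and 17 mm high, loose on the left of the desk. Leave alone.

How it is judged:
By the outcome, as a careful person would: the job done as asked, in the order asked, and still so for the second after the job is handed in, with the robot touching nothing.
It also fails if it takes over 48 s, if anything falls off the work surface, if the arm or the gripper's body presses on something with over 40 N, if the wrist force passes 120 N, or if a joint passes its speed limit or range.

## Robot

A 6-joint arm with a two-finger parallel gripper is mounted at the origin on a cart in front of the work surface, level with it; the furniture and walls round the work are solid. World frame = base frame: x ahead of the robot, y to its left, z up, the work surface at z = 0. Lengths are in mm, angles in degrees, forces in N, time in s.
With the tool pointing down it reaches from about 325 to 925 mm from the base axis. Payload 3.1 kg.
Tool frame: the origin (TCP) lies on the centre line of the jaws, within the pads' length; the fingertips stand 8 mm ahead of it and the grasp point (between the pads) lies 11 mm behind it; z points along the fingers, y is the line along which they close (so a half turn about z gives the same grasp; the last joint's range is limited). The gripper opens to 85 mm and grips with 20 to 120 N. Pads are 22 mm wide; open, the fingers measure 114 mm over their backs; the gripper's body (76 mm by 85 mm) begins 54 mm behind the grasp point. The pads swing forward as they close: fully open they stand 13 mm farther back than shut.
Start: joints at [70.577, 12.427, 92.441, -0, 75.132, -6.429], TCP at [140.518, 609.011, 239.3] pointing down, gripper open.
Joint ranges: [-157.48, 157.48], [-44.54, 120.13], [17.64, 146.25], [-64.5, 244.5], [7.68, 150.69], [-147.95, 147.95]. Speed limits (degrees/s): [159.86, 159.86, 180, 180, 180, 180].

## Interface

Orientations are given as [roll, pitch, yaw] about the fixed x, y, z axes, in that order (R = Rz(yaw) Ry(pitch) Rx(roll)).
In Python, from cell import ctrl gives the robot as it stands. The module is installed in compiled form; this text tells all that it offers.
- The arm moves only by the tool step_arm, never from a script. Its argument "moves" is one flat list of numbers, 7 for each row, row after row: the shift along the tool's x, y, z in mm, then the turn, a rotation vector about the tool's x, y, z in degrees, then the closure, from 0 (fully open) to 1 (shut). A call has 1 to 10 rows; each row shifts and turns the commanded pose from where the row before left it, along the tool's axes as they then stand; what a row does not reach is not made up. A row lasts 1/12 s, in which the tool goes at most 41.7 mm and 7.16 degrees, less where a joint would pass 70% of its speed; a pose out of reach is approached as far as the arm can. A call is refused whole if a number of a shift passes 41.7 or a number of a turn 7.16, either way. A call with a gripper value outside its range is refused whole. The fingers move at their own pace and stop on an object; the grip force is fixed at half the most. Time passes only in rows, so rows that do not move let the fingers close. It gives the time, the measured TCP pose, the force, the opening and the grip force at its end, in the units of the state.
- ctrl.observe(): the state, without advancing time (a new reading comes with each control period).
- ctrl.snapshot(name): name is "side" or "top" or "wrist"; returns (picture, depth): 400x640x3 uint8, blue, green, red; 400x640 float32, mm along the optical axis (not along the pixel's ray), 0 where there is no reading.
- ctrl.camera_info(name): a dict with "fx", "fy", "cx", "cy" (pixels), "camera_from_world" (4x4, takes a point from world to camera coordinates). Camera axes: x right, y up, looking along -z (the intrinsics and any distortion apply to the point x, -y, -z); pixel columns grow to the right and rows downward; lengths in mm; the calibration is good to about 2 mm. The wrist camera is an equidistant fisheye: a pixel r from the principal point sees the ray r / f radians off the axis. A picture is of the moment at which its call begins: read the wrist's pose just before it. camera_info takes no time and is no camera call; for the wrist camera it gives the pose at the moment of the call.
- ctrl.hand_in(): hands the job in; it is judged then, once.
The state is a dict: "clock": time; "qpos": joint angles; "qd": joint speeds; "joint_efforts": joint torques, N m; "tcp_pos": TCP position; "ee_rot": TCP orientation; "force": force on the tool from outside, world axes, zero at the start; "ft_torque": the same for the moment, N m; "finger_gap": finger opening in mm; "grasp_force": force on a finger pad.
Only numpy, scipy, OpenCV 4.12 (cv2) and the standard library are available. Lean on these libraries where they do the work, as an engineer would, in place of code of your own. Each camera call takes 0.05 s, during which the arm holds its last target. There are 200 camera calls.

## Working session

There is one attempt and no reset: what is moved stays moved. The work goes in short steps, Python scripts to look and compute and a tool call to move; the robot and the scene stay as the last step left them, time stands still between calls to the robot, and variables do not carry over. Pictures are saved under pics/ and viewed, at most 10 in all, crops included, and the job is handed in when it is done.

Besides the shell and the picture viewer there is one more tool, called after ">>>" in YAML: its name, and indented under it one key for each argument. step_arm: Moves the arm, as the interface text tells. Its arguments: {"type":"object","properties":{"moves":{"type":"array"}},"required":["moves"]}

```bash
mkdir -p pics; cat > h.py <<'E'
import numpy as np, cv2
from cell import ctrl
def snap(n,tag):
    p,d=ctrl.snapshot(n); cv2.imwrite(f'pics/{tag}.png',p); np.save(f'pics/{tag}.npy',d); return p,d
def pt(n,d,u,v,r=2):
    i=ctrl.camera_info(n); w=d[v-r:v+r+1,u-r:u+r+1]; z=np.median(w[w>0])
    c=np.array([(u-i['cx'])/i['fx']*z,-(v-i['cy'])/i['fy']*z,-z,1])
    return (np.linalg.inv(i['camera_from_world'])@c)[:3]
def proj(n,P):
    i=ctrl.camera_info(n); c=i['camera_from_world']@np.append(P,1)
    return np.array([i['cx']+i['fx']*c[0]/-c[2], i['cy']+i['fy']*c[1]/c[2]])
E
python3 - <<'E'
from h import *
for n in('side','top'):
    snap(n,n+'0'); i=ctrl.camera_info(n); print(n,{k:np.round(v,2).tolist() for k,v in i.items()})
print(ctrl.observe())
E
```

```text
side {'fx': 374.35, 'fy': 374.35, 'cx': 315.1, 'cy': 195.48, 'camera_from_world': [[-1.0, 0.04, 0.02, 467.68], [-0.01, -0.53, 0.85, 17.04], [0.04, 0.84, 0.53, -1201.68], [0.0, 0.0, 0.0, 1.0]]}
top {'fx': 415.77, 'fy': 415.77, 'cx': 322.18, 'cy': 200.76, 'camera_from_world': [[-0.02, -1.0, 0.0, 168.79], [1.0, -0.02, 0.06, -483.87], [-0.06, 0.0, 1.0, -1288.6], [0.0, 0.0, 0.0, 1.0]]}
{'clock': 0.1, 'qpos': array([ 7.05765240e+01,  1.24741383e+01,  9.25242474e+01, -9.77680715e-04,
        7.51316389e+01, -6.42841601e+00]), 'qd': array([ 0.01282951, -0.25203086, -0.22929904,  0.00171273, -0.10731851,
        0.0428322 ]), 'joint_efforts': array([-9.77394739e-04, -3.98079801e+01, -3.04968739e+01, -1.70855246e-04,
        4.23884892e-03,  2.45950264e-05]), 'tcp_pos': array([140.27105272, 608.28242164, 238.03515863]), 'ee_rot': array([-1.79870687e+02, -1.36193360e-02,  1.67005177e+02]), 'force': array([0.67868303, 0.04880768, 0.16581513]), 'ft_torque': array([-0.03810032,  0.00112243,  0.01235556]), 'grasp_force': 0.0, 'finger_gap': 85.45653018885689}
```

View pics/side0.png

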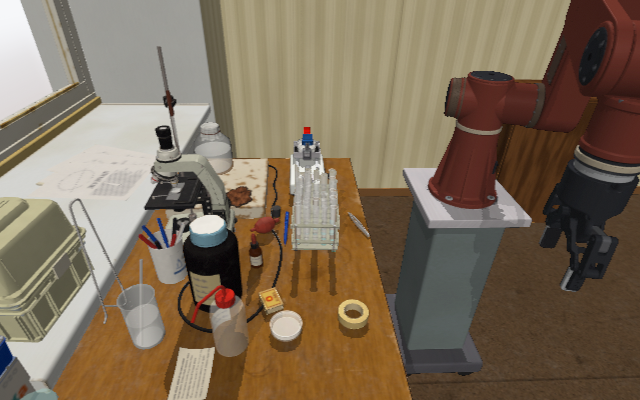

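View pics/top0.png

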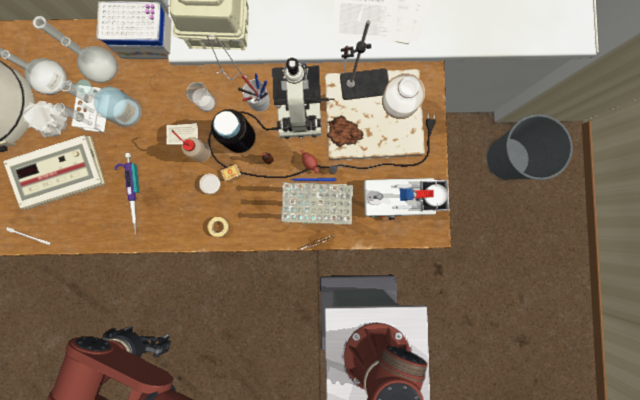

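```bash
python3 - <<'E'
from h import *
p=cv2.imread('pics/top0.png')[165:230,350:460]
q=cv2.imread('pics/side0.png')[115:255,270:370]
cv2.imwrite('pics/c1.png',cv2.resize(p,None,fx=7,fy=7,interpolation=cv2.INTER_CUBIC))
d=np.load('pics/top0.npy')
for u,v in[(366,182),(366,212),(375,197),(405,194),(422,194),(434,194),(446,180),(447,211),(442,195),(446,187),(446,204)]:
    print(u,v,pt('top',d,u,v,1).round(1))
cv2.imwrite('pics/c2.png',cv2.resize(q,None,fx=4,fy=4,interpolation=cv2.INTER_CUBIC))
E
```

```text
366 182 [540.4  25.   43.1]
366 212 [448.2  27.   41.9]
375 197 [4.928e+02 1.000e-01 5.570e+01]
405 194 [492.6 -70.6 158.9]
422 194 [ 492.5 -120.2  150.3]
434 194 [ 496.2 -169.3   93.7]
446 180 [ 539.3 -212.2   73.6]
447 211 [ 448.5 -234.3   -0.5]
442 195 [ 492.8 -192.8   93.6]
446 187 [ 518.3 -212.    71.9]
446 204 [ 467.5 -212.2   65. ]
```

View pics/c1.png

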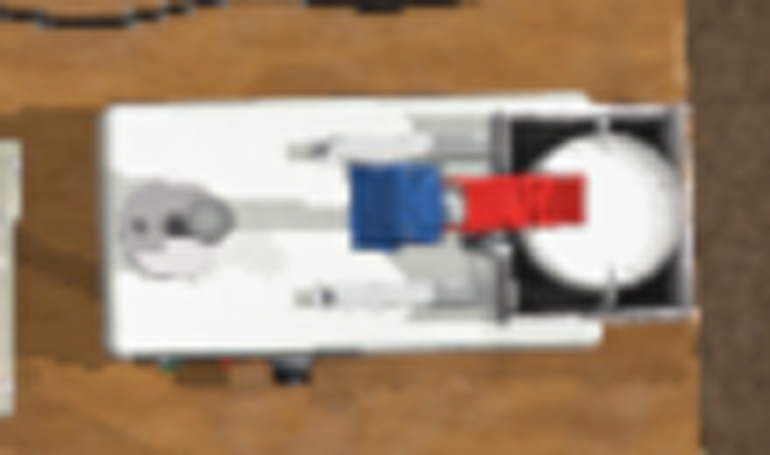

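View pics/c2.png

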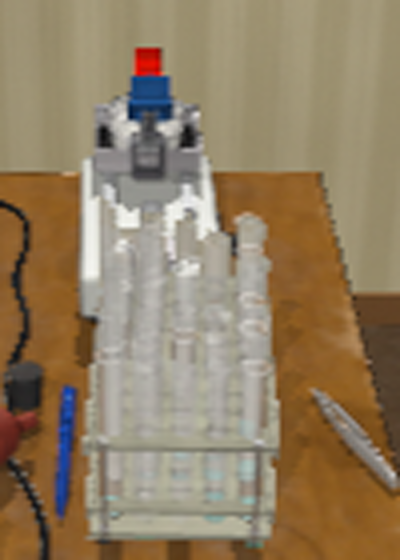

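```bash
python3 - <<'E'
from h import *
d=np.load('pics/top0.npy'); p=cv2.imread('pics/top0.png')
i=ctrl.camera_info('top'); T=np.linalg.inv(i['camera_from_world'])
v,u=np.mgrid[165:230,350:460]; z=d[165:230,350:460]; c=p[165:230,350:460].astype(int)
X=np.stack([(u-i['cx'])/i['fx']*z,-(v-i['cy'])/i['fy']*z,-z,np.ones_like(z)],-1)@T.T
X=X[...,:3]; h=X[...,2]
m=(h>38)&(h<50)
print('rect',cv2.minAreaRect(X[m][:,:2].astype(np.float32)),m.sum())
# edges per column: rows min/max for housing top
for cu in range(370,430,8):
    k=X[:,cu-350][m[:,cu-350]]
    if len(k): print(cu,k[0].round(1),k[-1].round(1))
blue=(c[...,0]>c[...,2]+50)&(h>60); red=(c[...,2]>150)&(c[...,1]<80)&(h>60)
for n,m2 in(('blue',blue),('red',red)):
    k=X[m2]; print(n,k.mean(0).round(1),k.min(0).round(1),k.max(0).round(1))
for row in range(190,200,2):
    print(row,[(int(a),int(b)) for a,b in zip(X[row-165,48:,1],h[row-165,48:])])
k=X[(abs(u-380)<7)&(abs(v-196)<7)&(h>76)]; print('ball',k.mean(0).round(1),k.max(0).round(1),len(k))
k=X[(h>55)&(h<90)&(X[...,1]<-195)]; print('tray end',k[:,1].min(),k[:,0].min(),k[:,0].max())
E
```

```text
rect ((488.0933837890625, -78.11162567138672), (124.9769515991211, 214.5481414794922), 0.5755733251571655) 1502
370 [546.6  12.4  41.9] [438.7  15.1  42.8]
378 [549.  -12.1  43.8] [438.4  -9.8  40.3]
386 [549.1 -37.4  39.4] [438.  -34.3  40.6]
394 [548.1 -61.1  45. ] [437.6 -58.8  40.6]
402 [547.8 -85.9  43.7] [440.  -82.1  47.6]
410 [ 547.6 -110.8   42.5] [ 439.8 -108.    40.7]
418 [ 550.3 -135.7   41.7] [ 442.3 -131.5   45.7]
426 [ 550.1 -160.7   40.5] [ 442.  -156.2   44.5]
blue [492.8 -73.5 156.9] [477.3 -93.1 134. ] [508.9 -57.3 167.9]
red [ 493.8 -125.3  151.3] [ 483.8 -147.5  144.2] [ 503.9 -104.2  162.6]
190 [(-72, 43), (-75, 46), (-59, 147), (-61, 150), (-64, 151), (-66, 154), (-68, 154), (-70, 159), (-73, 162), (-75, 166), (-77, 166), (-82, 157), (-84, 159), (-87, 159), (-93, 146), (-96, 143), (-100, 138), (-101, 145), (-105, 144), (-106, 147), (-109, 150), (-112, 147), (-114, 151), (-117, 149), (-120, 149), (-123, 149), (-125, 154), (-129, 150), (-131, 152), (-133, 152), (-136, 153), (-138, 156), (-142, 152), (-144, 155), (-147, 156), (-148, 160), (-169, 93), (-173, 92), (
[... 2855 characters left out ...]
6), (-95, 143), (-121, 42), (-123, 47), (-124, 56), (-127, 56), (-129, 59), (-133, 57), (-131, 79), (-131, 87), (-139, 67), (-139, 81), (-142, 81), (-144, 83), (-146, 90), (-147, 95), (-150, 96), (-155, 89), (-158, 88), (-160, 93), (-162, 93), (-165, 94), (-167, 97), (-171, 95), (-175, 92), (-177, 93), (-180, 96), (-183, 94), (-186, 94), (-188, 96), (-191, 96), (-194, 97), (-198, 93), (-201, 93), (-203, 95), (-212, 76), (-214, 78), (-242, -1), (-479, -754), (-481, -747), (-484, -739), (-491, -746), (-498, -751), (-503, -752), (-505, -744), (-513, -753), (-515, -745), (-528, -767)]
ball [493.6 -10.2  86. ] [503.   -1.7  94.1] 36
tray end -216.64092545935353 449.41385748423636 541.575628919544
```

The top view shows the tray at px (425–448, 180–211), the raised blue socket at about (407,194), and the ball at about (380,196). The shaker's axes are about parallel to the world's. Ball is at about (493,-10,80), tray wall at y≈-216, q≈-39, rod≈0.8. The first move turns the tool to yaw 90 and raises it.

>>> step_arm:
  moves: [0, 0, -8, 0, 0, 7, 1, 0, 0, -8, 0, 0, 7, 1, 0, 0, -8, 0, 0, 7, 1, 0, 0, -8, 0, 0, 7, 1, 0, 0, -8, 0, 0, 7, 1, 0, 0, -8, 0, 0, 7, 1, 0, 0, -8, 0, 0, 7, 1, 0, 0, -8, 0, 0, 7, 1, 0, 0, -8, 0, 0, 7, 1, 0, 0, -8, 0, 0, 7, 1]

```text
clock: 0.93
tcp_pos: [140.4, 608.6, 318.9]
ee_rot: [-180.0, 0.1, 96.7]
force: [0.7, 0.1, 0.6]
finger_gap: -0.3
grasp_force: 0.0
```

>>> step_arm:
  moves: [0, 0, 0, 0, 0, 7, 1, -35, 15, 0, 0, 0, 0, 1, -35, 15, 0, 0, 0, 0, 1, -35, 15, 0, 0, 0, 0, 1, -35, 15, 0, 0, 0, 0, 1, -35, 15, 0, 0, 0, 0, 1, -35, 15, 0, 0, 0, 0, 1, -35, 15, 0, 0, 0, 0, 1, -35, 15, 0, 0, 0, 0, 1, -35, 15, 0, 0, 0, 0, 1]

```text
clock: 1.77
tcp_pos: [275.4, 292.2, 318.8]
ee_rot: [-180.0, 0.0, 90.1]
force: [1.4, -0.6, -1.0]
finger_gap: -0.1
grasp_force: 0.0
```

>>> step_arm:
  moves: [-35, 15, 0, 0, 0, 0, 1, -35, 15, 0, 0, 0, 0, 1, -35, 15, 0, 0, 0, 0, 1, -35, 15, 0, 0, 0, 0, 1, -35, 15, 0, 0, 0, 0, 1, -35, 15, 0, 0, 0, 0, 1, -35, 15, 0, 0, 0, 0, 1, -35, 15, 0, 0, 0, 0, 1, -35, 15, 0, 0, 0, 0, 1, -35, 15, 0, 0, 0, 0, 1]

```text
clock: 2.6
tcp_pos: [425.6, -57.9, 318.9]
ee_rot: [-180.0, -0.0, 90.0]
force: [0.1, -0.1, 0.4]
finger_gap: -0.2
grasp_force: 0.0
```

>>> step_arm:
  moves: [-32, 12, 0, 0, 0, 0, 1, -32, 12, 0, 0, 0, 0, 1, -32, 12, 0, 0, 0, 0, 1, -32, 12, 0, 0, 0, 0, 1, -32, 12, 0, 0, 0, 0, 1, -32, 10, 0, 0, 0, 0, 1, 0, 0, 0, 0, 0, 0, 1, 0, 0, 0, 0, 0, 0, 1]

```text
clock: 3.27
tcp_pos: [495.3, -249.1, 318.1]
ee_rot: [-179.9, -0.1, 89.9]
force: [-0.4, 1.1, -0.5]
finger_gap: -0.2
grasp_force: 0.0
```

>>> step_arm:
  moves: [0, 0, 35, 0, 0, 0, 1, 0, 0, 35, 0, 0, 0, 1, 0, 0, 35, 0, 0, 0, 1, 0, 0, 35, 0, 0, 0, 1, 0, 0, 35, 0, 0, 0, 1, 0, 0, 35, 0, 0, 0, 1, 0, 0, 25, 0, 0, 0, 1, 0, 0, 10, 0, 0, 0, 1, 0, 0, 0, 0, 0, 0, 1]

```text
clock: 4.02
tcp_pos: [492.9, -245.1, 71.2]
ee_rot: [-179.7, -0.2, 90.1]
force: [-0.4, 0.6, 0.1]
finger_gap: 0.2
grasp_force: 0.0
```

>>> step_arm:
  moves: [8, 0, 0, 0, 0, 0, 1, 4, 0, 0, 0, 0, 0, 1, 2, 0, 0, 0, 0, 0, 1, 2, 0, 0, 0, 0, 0, 1, 2, 0, 0, 0, 0, 0, 1]

```text
clock: 4.43
tcp_pos: [496.6, -230.2, 75.9]
ee_rot: [179.9, 0.1, 90.0]
force: [0.2, 0.1, -0.4]
finger_gap: 0.1
grasp_force: 0.0
```

```bash
python3 - <<'E'
from h import *
p,d=snap('wrist','w0'); cv2.imwrite('pics/w0.png',p); print(ctrl.observe()['tcp_pos'])
E
```

```text
[ 496.30813404 -229.74702592   75.50637959]
```

View pics/w0.png

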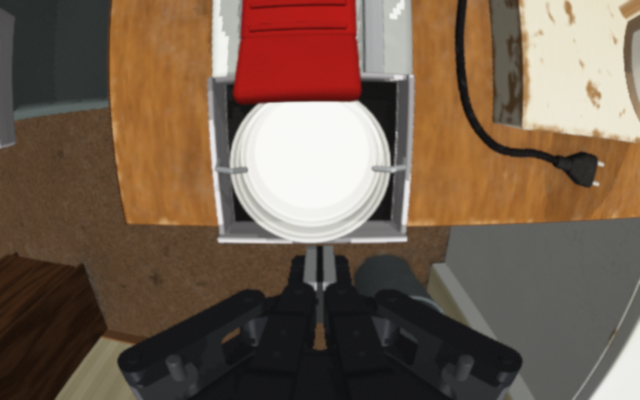

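Wrist view: the fingertips (320,250) are just short of the wall's outer face (row 240) and centred on it. Next I approach until contact.

>>> step_arm:
  moves: [2, 0, 0, 0, 0, 0, 1, 2, 0, 0, 0, 0, 0, 1]

```text
clock: 4.65
tcp_pos: [495.7, -226.0, 74.6]
ee_rot: [180.0, 0.0, 90.0]
force: [0.1, -0.6, 0.0]
finger_gap: -0.1
grasp_force: 0.0
```

>>> step_arm:
  moves: [2, 0, 0, 0, 0, 0, 1, 1, 0, 0, 0, 0, 0, 1]

```text
clock: 4.82
tcp_pos: [495.7, -223.7, 74.6]
ee_rot: [180.0, 0.1, 90.0]
force: [-0.8, -2.4, 0.5]
finger_gap: 0.4
grasp_force: 1.6
```

>>> step_arm:
  moves: [2, 0, 0, 0, 0, 0, 1, 1, 0, 0, 0, 0, 0, 1]

```text
clock: 4.98
tcp_pos: [495.7, -220.4, 74.5]
ee_rot: [180.0, 0.1, 90.0]
force: [-0.9, -2.9, 0.9]
finger_gap: 0.2
grasp_force: 1.5
```

>>> step_arm:
  moves: [2, 0, 0, 0, 0, 0, 1, 1, 0, 0, 0, 0, 0, 1]

```text
clock: 5.15
tcp_pos: [495.7, -217.1, 74.5]
ee_rot: [180.0, 0.0, 90.0]
force: [-0.2, -3.4, 1.6]
finger_gap: -0.1
grasp_force: 1.5
```

>>> step_arm:
  moves: [4, 0, 0, 0, 0, 0, 1, 4, 0, 0, 0, 0, 0, 1, 4, 0, 0, 0, 0, 0, 1, 4, 0, 0, 0, 0, 0, 1, 4, 0, 0, 0, 0, 0, 1, 4, 0, 0, 0, 0, 0, 1, 2, 0, 0, 0, 0, 0, 1, 0, 0, 0, 0, 0, 0, 1]

```text
clock: 5.82
tcp_pos: [495.6, -189.9, 74.1]
ee_rot: [180.0, -0.1, 90.0]
force: [-0.3, -1.2, 1.0]
finger_gap: -0.2
grasp_force: 0.5
```

```bash
cat > m.py <<'E'
from h import *
import sys
p,d=snap('top',sys.argv[1])
p=p.astype(int)
i=ctrl.camera_info('top'); T=np.linalg.inv(i['camera_from_world'])
sl=(slice(165,230),slice(350,460)); v,u=np.mgrid[sl]; z=d[sl]; c=p[sl]
X=(np.stack([(u-i['cx'])/i['fx']*z,-(v-i['cy'])/i['fy']*z,-z,np.ones_like(z)],-1)@T.T)[...,:3]; h=X[...,2]
for n,m in(('blue',(c[...,0]>c[...,2]+50)&(h>60)),('red',(c[...,2]>150)&(c[...,1]<80)&(h>60))):
    k=X[m]; b=np.round(k[:,1]/3)*3
    print(n,k.mean(0).round(1),k.min(0).round(1),k.max(0).round(1),len(k))
    print([(int(a),float(np.median(k[b==a,2]).round(1))) for a in np.unique(b)])
k=X[(abs(h-93)<5)&(X[...,1]<-80)&(abs(X[...,0]-494)<40)]; print('dish',k.mean(0).round(1),k[:,1].min(),k[:,1].max())
print(ctrl.observe()['tcp_pos'].round(1))
E
python3 m.py t1
```

```text
blue [493.4 -36.6 157.5] [477.4 -55.4 143.6] [508.4 -21.4 168.2] 120
[(-54, 153.8), (-51, 158.0), (-48, 158.6), (-45, 160.0), (-42, 163.5), (-39, 163.5), (-36, 163.0), (-33, 156.7), (-30, 155.3), (-27, 152.9), (-24, 150.2), (-21, 149.2)]
red [491.9 -84.1 173.6] [ 404.6 -110.8  143.3] [ 504.1  162.8 1316.4] 103
[(-111, 158.3), (-108, 155.0), (-105, 151.7), (-102, 151.2), (-99, 151.2), (-96, 151.7), (-93, 151.6), (-90, 152.7), (-87, 152.6), (-84, 148.2), (-81, 148.8), (-78, 147.4), (-75, 148.0), (-72, 149.2), (-69, 147.2), (-66, 149.4), (162, 1316.4)]
dish [ 494.4 -144.8   93.3] -180.75324676916836 -90.31015079136148
[ 495.6 -189.9   74. ]
```

>>> step_arm:
  moves: [-8, 0, 0, 0, 0, 0, 1, -8, 0, -20, 0, 0, 0, 1, 0, 0, -40, 0, 0, 0, 1, 0, 0, -40, 0, 0, 0, 1, 0, 0, -40, 0, 0, 0, 1, 0, 0, -40, 0, 0, 0, 1, 40, 0, 0, 0, 0, 0, 1, 40, 0, 0, 0, 0, 0, 1, 0, 0, 0, 0, 0, 0, 1, 0, 0, 0, 0, 0, 0, 1]

```text
clock: 6.7
tcp_pos: [495.3, -125.3, 253.9]
ee_rot: [-180.0, -0.1, 90.2]
force: [-0.1, 0.6, -0.7]
finger_gap: -0.2
grasp_force: 0.0
```

```bash
python3 - <<'E'
from h import *
i=ctrl.camera_info('wrist'); print({k:np.round(v,3).tolist() for k,v in i.items()}); C=np.linalg.inv(i['camera_from_world']); print(C.round(2))
p,d=snap('wrist','w1'); np.save('pics/w1c.npy',C); print(ctrl.observe()['tcp_pos'])
E
```

```text
{'fx': 309.707, 'fy': 309.707, 'cx': 319.408, 'cy': 200.502, 'camera_from_world': [[1.0, 0.004, -0.001, -494.512], [-0.004, 0.951, -0.308, 166.031], [-0.0, 0.308, 0.951, -356.23], [0.0, 0.0, 0.0, 1.0]]}
[[ 1.0000e+00 -0.0000e+00 -0.0000e+00  4.9508e+02]
 [ 0.0000e+00  9.5000e-01  3.1000e-01 -4.6430e+01]
 [-0.0000e+00 -3.1000e-01  9.5000e-01  3.8955e+02]
 [ 0.0000e+00  0.0000e+00  0.0000e+00  1.0000e+00]]
[ 495.26856312 -126.4151797   253.6838893 ]
```

View pics/w1.png

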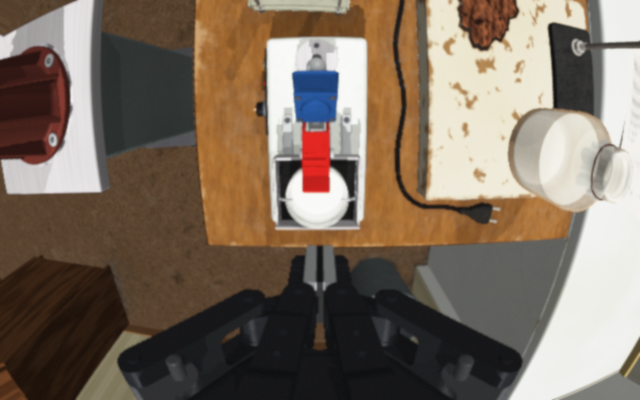

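```bash
python3 - <<'E'
from h import *
p=cv2.imread('pics/w1.png')[30:240,255:380]
cv2.imwrite('pics/c3.png',cv2.resize(p,None,fx=2.85*1.0,fy=2.85,interpolation=cv2.INTER_CUBIC))
q=cv2.imread('pics/w1.png')[35:135,275:360]
cv2.imwrite('pics/c3.png',cv2.resize(q,None,fx=6,fy=6,interpolation=cv2.INTER_CUBIC))
E
```

```text
(no output)
```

View pics/c3.png

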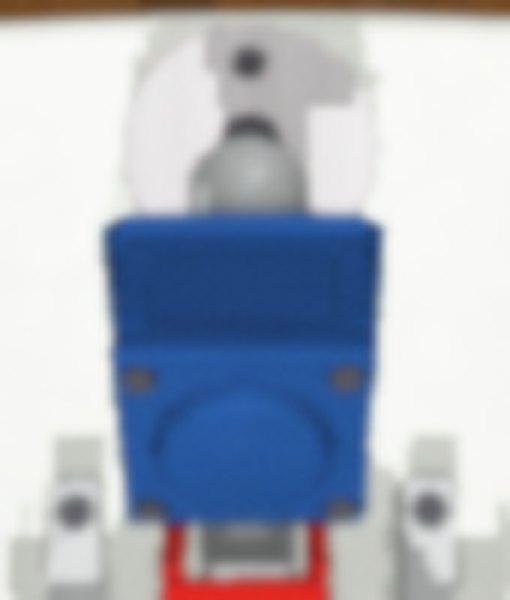

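```bash
python3 - <<'E'
from h import *
from scipy.optimize import least_squares
C=np.load('pics/w1c.npy'); f,cx,cy=309.707,319.408,200.502
def ray(u,v):
    a=np.array([u-cx,v-cy]);r=np.hypot(*a);t=r/f
    return C[:3,:3]@np.array([a[0]/r*np.sin(t),-a[1]/r*np.sin(t),-np.cos(t)])
def at(u,v,z):
    d=ray(u,v); return C[:3,3]+d*(z-C[2,3])/d[2]
def row(P):
    c=np.linalg.inv(C)@np.append(P,1); t=np.arctan2(np.hypot(c[0],c[1]),-c[2]); return cy-c[1]/np.hypot(c[0],c[1])*t*f
b=at(316.8,66.2,80); print('ball',b.round(1)); print('housing front',at(316,37.3,45).round(1), 'sides',at(267,60,45).round(1),at(366,60,45).round(1),at(271,140,45).round(1),at(365,140,45).round(1))
rc=[(101,-10,70.8),(101,16,92.5),(69,16,121.7)]
def res(x):
    p,t=x;c,s=np.cos(t),np.sin(t)
    return [row([494,p+a*c-h*s,80+a*s+h*c])-v for a,h,v in rc]
r=least_squares(res,[-95,.8]); print(r.x,r.fun, 'q=',r.x[0]+85-b[1])
E
```

```text
ball [492.1  -8.9  80. ]
housing front [490.7  28.5  45. ] sides [437.1   3.7  45. ] [545.5   3.8  45. ] [440.6 -86.8  45. ] [546.  -86.4  45. ]
[-99.60822427   0.76990747] [-0.126502   -0.04646817  0.1784761 ] q= -5.737826308422974
```

The fit is consistent with sub-pixel residuals: rod≈0.77 and tray≈-4.5 mm. I'll push about 5 mm further.

>>> step_arm:
  moves: [-40, 0, 0, 0, 0, 0, 1, -40, 0, 0, 0, 0, 0, 1, 0, 0, 0, 0, 0, 0, 1, 0, 0, 40, 0, 0, 0, 1, 0, 0, 40, 0, 0, 0, 1, 0, 0, 40, 0, 0, 0, 1, 0, 0, 40, 0, 0, 0, 1, 0, 0, 20, 0, 0, 0, 1, 8, 0, 0, 0, 0, 0, 1, 5, 0, 0, 0, 0, 0, 1]

```text
clock: 7.58
tcp_pos: [493.9, -193.4, 72.4]
ee_rot: [-179.8, -0.2, 89.9]
force: [1.0, 0.2, 0.4]
finger_gap: 0.2
grasp_force: 0.0
```

>>> step_arm:
  moves: [2, 0, 0, 0, 0, 0, 1, 2, 0, 0, 0, 0, 0, 1, 2, 0, 0, 0, 0, 0, 1, 1, 0, 0, 0, 0, 0, 1, 0, 0, 0, 0, 0, 0, 1]

```text
clock: 8.0
tcp_pos: [497.5, -188.3, 76.6]
ee_rot: [179.7, 0.2, 90.0]
force: [0.4, -2.9, 2.3]
finger_gap: 0.1
grasp_force: 1.5
```

>>> step_arm:
  moves: [2, 0, 0, 0, 0, 0, 1, 0, 0, 0, 0, 0, 0, 1, 0, 0, 0, 0, 0, 0, 1]

```text
clock: 8.25
tcp_pos: [496.3, -185.4, 75.0]
ee_rot: [179.9, 0.1, 90.0]
force: [0.6, -2.9, 1.5]
finger_gap: -0.1
grasp_force: 1.5
```

>>> step_arm:
  moves: [-8, 0, 0, 0, 0, 0, 1, -8, 0, -20, 0, 0, 0, 1, 0, 0, -40, 0, 0, 0, 1, 0, 0, -40, 0, 0, 0, 1, 0, 0, -40, 0, 0, 0, 1, 0, 0, -40, 0, 0, 0, 1, 40, -2, 0, 0, 0, 0, 1, 40, 0, 0, 0, 0, 0, 1, 40, 0, 0, 0, 0, 0, 1, 40, 0, 0, 0, 0, 0, 1]

```text
clock: 9.08
tcp_pos: [492.2, -39.2, 253.4]
ee_rot: [-179.8, -0.1, 89.9]
force: [0.5, -0.1, 0.3]
finger_gap: -0.1
grasp_force: 0.0
```

>>> step_arm:
  moves: [7, 0, 0, 0, 0, 0, 1, 0, 0, 30, 0, 0, 0, 1, 0, 0, 30, 0, 0, 0, 1, 0, 0, 8, 0, 0, 0, 1, 0, 0, 0, 0, 0, 0, 1, 0, 0, 0, 0, 0, 0, 1]

```text
clock: 9.58
tcp_pos: [493.0, -34.2, 185.8]
ee_rot: [-179.9, -0.0, 90.0]
force: [0.6, -0.4, 0.1]
finger_gap: 0.2
grasp_force: 0.0
```

>>> step_arm:
  moves: [0, 0, 6, 0, 0, 0, 1, 0, 0, 5, 0, 0, 0, 1, 0, 0, 4, 0, 0, 0, 1, 2, 0, 3, 0, 0, 0, 1, 3, 0, 3, 0, 0, 0, 1, 4, 0, 4, 0, 0, 0, 1, 3, 0, 4, 0, 0, 0, 1]

```text
clock: 10.17
tcp_pos: [494.1, -21.4, 157.5]
ee_rot: [179.9, 0.0, 90.0]
force: [0.4, 0.8, 1.8]
finger_gap: -0.2
grasp_force: 0.7
```

>>> step_arm:
  moves: [3, 0, 4, 0, 0, 0, 1, 3, 0, 4, 0, 0, 0, 1, 3, 0, 4, 0, 0, 0, 1, 2, 0, 4, 0, 0, 0, 1, 2, 0, 4, 0, 0, 0, 1, 2, 0, 4, 0, 0, 0, 1, 2, 0, 4, 0, 0, 0, 1]

```text
clock: 10.75
tcp_pos: [493.3, -4.9, 128.6]
ee_rot: [-180.0, 0.0, 90.0]
force: [-0.4, -0.2, 0.8]
finger_gap: 0.1
grasp_force: 0.1
```

>>> step_arm:
  moves: [1, 0, 4, 0, 0, 0, 1, 1, 0, 4, 0, 0, 0, 1, 1, 0, 4, 0, 0, 0, 1, 0, 0, 3, 0, 0, 0, 1]

```text
clock: 11.08
tcp_pos: [493.4, -1.8, 113.7]
ee_rot: [-180.0, -0.0, 90.0]
force: [0.1, -0.9, -0.2]
finger_gap: -0.1
grasp_force: 0.1
```

>>> step_arm:
  moves: [0, 0, 2, 0, 0, 0, 1, 0, 0, 2, 0, 0, 0, 1]

```text
clock: 11.25
tcp_pos: [493.6, -2.0, 110.1]
ee_rot: [-180.0, 0.0, 90.0]
force: [0.4, -0.1, 0.5]
finger_gap: -0.1
grasp_force: 0.1
```

>>> step_arm:
  moves: [0, 0, 2, 0, 0, 0, 1, 0, 0, 0, 0, 0, 0, 1]

```text
clock: 11.42
tcp_pos: [493.3, -2.0, 107.9]
ee_rot: [-180.0, 0.0, 90.0]
force: [0.1, 0.1, -0.1]
finger_gap: -0.2
grasp_force: 0.0
```

```bash
python3 - <<'E'
from h import *
p,d=snap('wrist','w2')
cv2.imwrite('pics/w2c.png',cv2.resize(p[100:330,220:420],None,fx=2.5,fy=2.5,interpolation=cv2.INTER_CUBIC))
E
python3 m.py t2
```

```text
m.py:10: RuntimeWarning: Mean of empty slice.
  print(n,k.mean(0).round(1),k.min(0).round(1),k.max(0).round(1),len(k))
  ret = um.true_divide(
Traceback (most recent call last):
  File "m.py", line 10, in <module>
    print(n,k.mean(0).round(1),k.min(0).round(1),k.max(0).round(1),len(k))
                               ~~~~~^^^
ValueError: zero-size array to reduction operation minimum which has no identity
```

View pics/w2c.png

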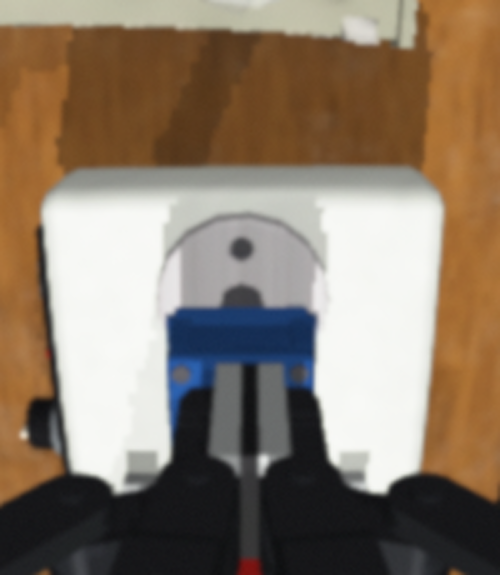

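The wrist view shows the socket nearly level over the ball with the fingertips on its roof. I keep pressing until the force rises.

>>> step_arm:
  moves: [0, 0, 2, 0, 0, 0, 1, 0, 0, 0, 0, 0, 0, 1]

```text
clock: 11.68
tcp_pos: [494.1, -2.0, 107.2]
ee_rot: [180.0, 0.0, 90.0]
force: [-1.2, 0.9, 4.0]
finger_gap: -0.1
grasp_force: 2.0
```

>>> step_arm:
  moves: [0, 0, 2, 0, 0, 0, 1, 0, 0, 0, 0, 0, 0, 1]

```text
clock: 11.85
tcp_pos: [494.2, -2.0, 106.8]
ee_rot: [-180.0, 0.0, 90.0]
force: [-5.5, 0.5, 14.2]
finger_gap: 0.1
grasp_force: 6.6
```

>>> step_arm:
  moves: [0, 0, -4, 0, 0, 0, 1, 0, 0, -30, 0, 0, 0, 1, 0, 0, -34, 0, 0, 0, 1, -15, 0, 0, 0, 0, 0, 1, -15, 0, 0, 0, 0, 0, 1, -10, 0, 0, 0, 0, 0, 1, 0, 0, 0, 0, 0, 0, 1, 0, 0, 0, 0, 0, 0, 1]

```text
clock: 12.52
tcp_pos: [493.1, -42.1, 171.7]
ee_rot: [-179.9, -0.0, 89.9]
force: [0.2, -0.2, 0.2]
finger_gap: -0.2
grasp_force: 0.0
```

```bash
python3 - <<'E'
from h import *
p,d=snap('wrist','w3'); p2,_=snap('side','s3')
a=cv2.resize(p[100:330,220:420],None,fx=2,fy=2,interpolation=cv2.INTER_CUBIC)
b=cv2.resize(p2[115:230,265:350],(340,460),interpolation=cv2.INTER_CUBIC)
cv2.imwrite('pics/w3c.png',np.hstack([a,b]))
E
```

```text
(no output)
```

View pics/w3c.png

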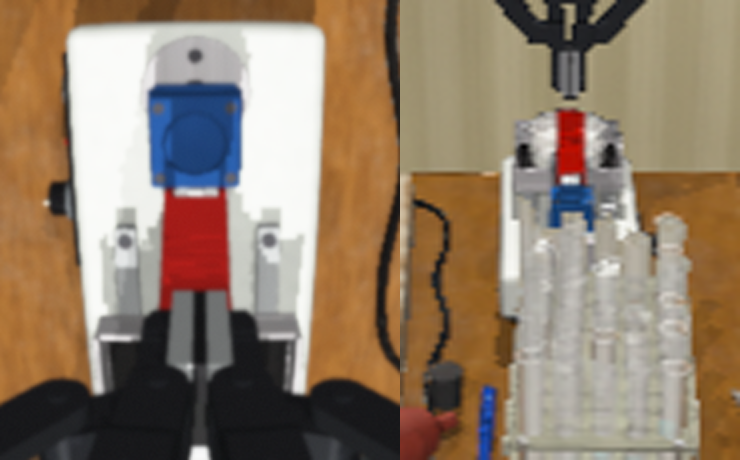

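The socket is level and down on the ball, with the lever standing under the fingertips. Next I press the lever.

>>> step_arm:
  moves: [0, 0, 8, 0, 0, 0, 1, 0, 0, 8, 0, 0, 0, 1, 0, 0, 4, 0, 0, 0, 1, 0, 0, 3, 0, 0, 0, 1]

```text
clock: 12.95
tcp_pos: [495.1, -43.4, 152.6]
ee_rot: [179.9, 0.2, 90.1]
force: [-8.6, -3.6, 29.2]
finger_gap: -0.1
grasp_force: 14.2
```

>>> step_arm:
  moves: [-1, 0, 3, 0, 0, 0, 1, -2, 0, 3, 0, 0, 0, 1]

```text
clock: 13.12
tcp_pos: [495.9, -49.0, 150.0]
ee_rot: [179.9, 0.6, 90.2]
force: [-14.2, -10.7, 37.6]
finger_gap: 0.2
grasp_force: 18.3
```

>>> step_arm:
  moves: [-2, 0, 3, 0, 0, 0, 1, -2, 0, 3, 0, 0, 0, 1]

```text
clock: 13.28
tcp_pos: [497.6, -53.4, 144.2]
ee_rot: [179.6, 0.6, 90.1]
force: [0.2, 1.1, 5.4]
finger_gap: 0.2
grasp_force: 2.2
```

```bash
cat > r.py <<'E'
from h import *
i=ctrl.camera_info('wrist'); C=np.linalg.inv(i['camera_from_world'])
p,d=snap('wrist','wr'); c=p.astype(int)
v,u=np.mgrid[0:400,0:640]; x=u-i['cx'];y=v-i['cy'];r=np.hypot(x,y)+1e-9;t=r/i['fx']
X=(np.stack([x/r*np.tan(t)*d,-y/r*np.tan(t)*d,-d,np.ones_like(d)],-1)@C.T)[...,:3]
near=(abs(X[...,0]-494)<30)&(d>0)&(X[...,1]<20)&(X[...,1]>-130)&(X[...,2]>60)&(X[...,2]<200)
for n,m in(('red',(c[...,2]>120)&(c[...,1]<70)&(c[...,0]<70)),('blue',(c[...,0]>c[...,2]+50))):
    k=X[m&near]
    if not len(k): print(n,'none');continue
    b=np.round(k[:,1]/4)*4; print(n,len(k),'x',k[:,0].min().round(),k[:,0].max().round(),[(int(a),float(np.median(k[b==a,2]).round(1)),int((b==a).sum())) for a in np.unique(b)])
o=ctrl.observe(); print(o['tcp_pos'].round(1),o['force'].round(1))
E
python3 r.py
```

```text
red 1682 x 481.0 502.0 [(-56, 126.4, 64), (-52, 123.3, 204), (-48, 120.4, 312), (-44, 116.9, 338), (-40, 113.4, 313), (-36, 109.8, 301), (-32, 106.7, 137), (-28, 95.0, 13)]
blue 2883 x 476.0 508.0 [(-28, 96.7, 3), (-24, 96.7, 263), (-20, 97.0, 283), (-16, 99.1, 329), (-12, 99.5, 331), (-8, 99.6, 363), (-4, 99.0, 361), (0, 97.0, 330), (4, 96.2, 417), (8, 76.2, 203)]
[496.6 -51.1 141. ] [ 0.4 -0.5 -0.1]
```

The lever is now at about 0.69 rad and the socket is still seated, with its roof at 96.5. Continuing.

>>> step_arm:
  moves: [-1, -1, 3, 0, 0, 0, 1, -1, -1, 3, 0, 0, 0, 1, -1, -1, 3, 0, 0, 0, 1]

```text
clock: 13.58
tcp_pos: [492.9, -52.1, 129.6]
ee_rot: [179.7, 0.1, 90.0]
force: [2.6, -0.9, 11.1]
finger_gap: 0.4
grasp_force: 4.5
```

>>> step_arm:
  moves: [-1, 0, 3, 0, 0, 0, 1, -1, 0, 3, 0, 0, 0, 1, -1, 0, 3, 0, 0, 0, 1]

```text
clock: 13.83
tcp_pos: [493.0, -56.2, 121.1]
ee_rot: [179.7, 0.2, 90.1]
force: [-0.3, -4.1, 13.2]
finger_gap: 0.2
grasp_force: 5.1
```

>>> step_arm:
  moves: [-1, 0, 3, 0, 0, 0, 1, -1, 0, 3, 0, 0, 0, 1, -1, 0, 3, 0, 0, 0, 1]

```text
clock: 14.08
tcp_pos: [493.2, -60.6, 112.3]
ee_rot: [179.7, 0.4, 90.1]
force: [-0.4, -6.5, 12.2]
finger_gap: 0.3
grasp_force: 5.6
```

>>> step_arm:
  moves: [-1, 0, 3, 0, 0, 0, 1, -1, 0, 2, 0, 0, 0, 1]

```text
clock: 14.25
tcp_pos: [493.1, -62.6, 107.2]
ee_rot: [179.7, 0.4, 90.1]
force: [-0.6, -5.3, 15.8]
finger_gap: 0.2
grasp_force: 8.2
```

>>> step_arm:
  moves: [0, 0, 2, 0, 0, 0, 1, 0, 0, 0, 0, 0, 0, 1]

```text
clock: 14.42
tcp_pos: [493.3, -62.8, 106.8]
ee_rot: [179.8, 0.4, 90.1]
force: [-4.3, -6.5, 20.7]
finger_gap: -0.1
grasp_force: 10.3
```

>>> step_arm:
  moves: [0, 0, 2, 0, 0, 0, 1, 0, 0, 0, 0, 0, 0, 1]

```text
clock: 14.58
tcp_pos: [493.5, -62.9, 106.5]
ee_rot: [179.8, 0.4, 90.1]
force: [-8.0, -4.6, 29.8]
finger_gap: -0.1
grasp_force: 14.9
```

>>> step_arm:
  moves: [0, 0, -5, 0, 0, 0, 1, 0, 0, -20, 0, 0, 0, 1, 0, 0, -30, 0, 0, 0, 1, 0, 0, -40, 0, 0, 0, 1, 0, 0, -30, 0, 0, 0, 1, -20, 0, 0, 0, 0, 0, 1, -20, 0, 0, 0, 0, 0, 1, -20, 0, 0, 0, 0, 0, 1, 0, 0, 0, 0, 0, 0, 1, 0, 0, 0, 0, 0, 0, 1]

```text
clock: 15.42
tcp_pos: [489.5, -119.7, 224.2]
ee_rot: [-179.8, -0.1, 89.9]
force: [0.0, -0.3, -0.8]
finger_gap: 0.1
grasp_force: 0.0
```

```bash
python3 r.py; python3 - <<'E'
import cv2
p=cv2.imread('pics/wr.png'); cv2.imwrite('pics/last.png',cv2.resize(p[40:240,230:420],None,fx=2.5,fy=2.5,interpolation=cv2.INTER_CUBIC))
E
```

```text
red 1439 x 481.0 503.0 [(-100, 71.4, 2), (-96, 85.9, 6), (-92, 103.8, 89), (-88, 102.6, 129), (-84, 101.2, 130), (-80, 100.3, 127), (-76, 100.6, 96), (-72, 100.4, 119), (-68, 100.3, 120), (-64, 100.5, 118), (-60, 100.1, 97), (-56, 100.3, 119), (-52, 100.2, 120), (-48, 100.2, 102), (-44, 98.6, 16), (-40, 96.2, 17), (-36, 91.5, 8), (-32, 88.2, 18), (-28, 86.2, 6)]
blue 1421 x 474.0 509.0 [(-24, 96.3, 175), (-20, 97.1, 178), (-16, 99.0, 183), (-12, 99.4, 175), (-8, 99.7, 181), (-4, 99.3, 183), (0, 97.4, 171), (4, 96.8, 133), (8, 96.3, 42)]
[ 489.6 -119.1  224.4] [ 0.3 -0.1 -0.3]
```

View pics/last.png

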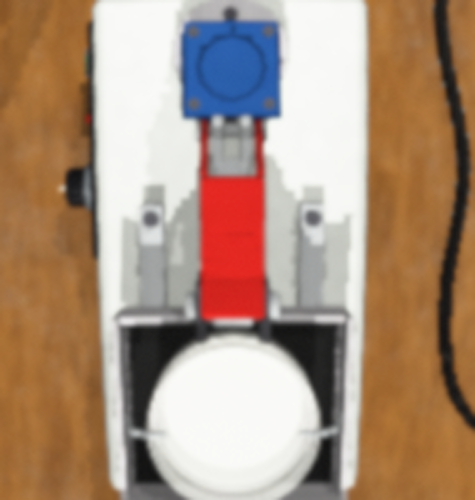

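The lever lies flat at z≈100 along the rod and the socket roof is level at 96–97, so it is seated and latched. Handing in.

```bash
python3 -c "
from cell import ctrl
print(ctrl.hand_in())"
```

```text
the job is handed in; nothing more can be done
None
```

The tray is slid into place, the socket sits fully down on the ball, and the red lever is pressed flat to latch it; the job was handed in at about 15.5 s of the 48 s limit with the arm clear of everything.

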